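# Turn the pot carrier in its watering tray and fit the filler tube

### The job

The black pot carrier has been put into the green watering tray the wrong way round, so that its deck covers the tray's inlet spigot. First move every saucer that is standing on the carrier into the tine rack, each upright in a gap between the tines; then lift the carrier clear of the tray, turn it half round and lower it back fully home with its opening over the spigot; last push the grey filler tube, foot down, over the spigot until its foot stands on the tray floor. Do not disturb the plant pot, the jar or the trowel.

Things in the scene. Friction and masses are not known exactly. Their poses are not given: they have to be found in the camera images.
- tray: fixed green watering tray, open box 306 x 146 mm (x, y), 45 mm high, walls and floor 5 mm, inside 296 x 136 mm. Origin under its centre on the bench, z up. Its +x end is the one where a grey hose stub (20 mm diameter) sticks out 22 mm outside; inside near that end, at x = 107, y = 0 mm, the inlet spigot stands on the floor, hidden under the carrier's deck at the start
- spigot (a point): centre of the top of the tray's inlet spigot, a fixed upright grey peg 24 mm in diameter, its top 34 mm above the tray floor (39 mm above the bench), the top 8 mm tapered to 16 mm in diameter
- carrier: loose black pot carrier, 290 x 130 mm (x, y), about 0.45 kg, 3 mm play per side in the tray. Origin under its centre, z up. Skirt walls 44 mm high, deck on top. Opening through the deck at the +x end: x 68 to 140, y -40 to 40 mm. Rib tops at z = 72 mm. Home, its underside is on the tray floor, 5 mm above the bench; at the start it is home but half a turn out, its x opposite to the tray's x
- handle (a point): centre of the grip bar of the carrier's arch handle, midway along the carrier, 98 mm above its underside; the bar is 14 mm thick (carrier's x), 70 mm long (carrier's y) and 20 mm high, open below between its two posts; pinch from above across its 14 mm
- opening (a point): centre of the carrier's opening at deck-top level, at x = 107, y = 0, z = 44 mm in the carrier's frame; above the spigot when the carrier is the right way round
- rack: fixed rack: wooden base 180 x 100 mm (x, y), origin under its centre on the bench, z up. Two rails along x, tops at z = 20, inner edges at y = -25, 25 mm. On each 8 steel tines, 6 mm thick, tops at z = 78, at x = -77 to 77 every 22 mm: 7 gaps 16 mm wide, centred at x = -66 to 66 every 22 mm. A saucer in a gap has its axis along x, centre at y = 0, z = 57.4 mm. Every other gap leaves finger room
- filler: loose grey filler tube upright on the bench, 85 mm long, 38 mm outside diameter, 28 mm bore right through, a foot flange 54 mm across and 10 mm high at its lower end, about 0.09 kg. Origin under its centre, z along the tube. 2 mm play round the spigot; home, its underside is on the tray floor, 5 mm above the bench. It stands on one side of the tray, the rack on the other, either way round
- saucer1: terracotta pot saucer, plain disc 90 mm across, 10 mm thick, 0.11 kg. Origin at the disc's centre, its x axis is the disc's axis (level when it stands upright). At the start, if present (2 to 4 of the four are), it stands upright between ribs on the carrier, centre at x = -116, y = 0, z = 91.4 mm in the carrier's frame, axis along the carrier's x. Pinch it from above at its top edge
- saucer2: terracotta pot saucer, plain disc 90 mm across, 10 mm thick, 0.11 kg. Origin at the disc's centre, its x axis is the disc's axis (level when it stands upright). At the start, if present (2 to 4 of the four are), it stands upright between ribs on the carrier, centre at x = -78, y = 0, z = 91.4 mm in the carrier's frame, axis along the carrier's x. Pinch it from above at its top edge
- saucer3: terracotta pot saucer, plain disc 90 mm across, 10 mm thick, 0.11 kg. Origin at the disc's centre, its x axis is the disc's axis (level when it stands upright). At the start, if present (2 to 4 of the four are), it stands upright between ribs on the carrier, centre at x = -40, y = 0, z = 91.4 mm in the carrier's frame, axis along the carrier's x. Pinch it from above at its top edge
- saucer4: terracotta pot saucer, plain disc 90 mm across, 10 mm thick, 0.11 kg. Origin at the disc's centre, its x axis is the disc's axis (level when it stands upright). At the start, if present (2 to 4 of the four are), it stands upright between ribs on the carrier, centre at x = 40, y = 0, z = 91.4 mm in the carrier's frame, axis along the carrier's x. Pinch it from above at its top edge
- pot: terracotta plant pot, 80 mm across, 75 mm high, origin under its centre; beyond the tray, leave alone
- jar: closed glass jar, 64 mm across, 90 mm high, origin under its centre; beyond the tray, leave alone
- trowel: hand trowel lying on the bench, about 280 mm long, wooden handle and steel blade, origin near its middle; beyond the tray, leave alone
Things that resemble listed ones, but are neither listed nor needed, are in the scene too. What is shaped like the saucer1 but blue or purple is not meant.

How it is judged:
By the outcome, as a careful person would: the job done as asked, in the order asked, and still so for the second after the job is handed in, with the robot touching nothing.
Of saucer1, saucer2, saucer3, saucer4 only 2 to 4 are there at a start; the rules pass over those that are not, and their reading is None.
At some moment in a run one of filler may be knocked a few centimetres aside while the robot is not near it.
It also fails if it takes over 210 s, if anything falls off the work surface, if the arm or the gripper's body presses on something with over 40 N, if the wrist force passes 120 N, or if a joint passes its speed limit or range.

### The arm

A 7-joint arm with a two-finger parallel gripper is mounted at the origin on the work surface. World frame = base frame: x ahead of the robot, y to its left, z up, the work surface at z = 0. Lengths are in m, angles in rad, forces in N, time in s.
With the tool pointing down it reaches from about 0.425 to 0.95 m from the base axis. Payload 16.7 kg.
Tool frame: the origin (TCP) lies at the very end of the fingers, on their centre line; the grasp point (between the pads) lies 19 mm behind it; z points along the fingers, y is the direction in which the jaws open and shut (so a half turn about z gives the same grasp; the last joint's range is limited). The gripper opens to 94 mm and grips with 3 to 60 N. Pads are 16 mm wide; open, the fingers measure 119 mm over their backs; the gripper's body (75 mm by 177 mm) begins 78 mm behind the grasp point.
Start: joints at [-1.407, 0.426, 0.074, 1.606, -0.034, 1.111, -0.067], TCP at [0.208, 0.642, 0.205] pointing down, gripper open.
Joint ranges: [-2.85, 2.85], [-0.5, 2.14], [-1.23, 1.37], [0.21, 2.46], [-1.02, 4.16], [0.16, 2.05], [-2.73, 2.73]. Speed limits (rad/s): [1.89, 1.89, 2.39, 2.39, 3.01, 3.01, 3.01].

### API

Orientations are given as [roll, pitch, yaw] about the fixed x, y, z axes, in that order (R = Rz(yaw) Ry(pitch) Rx(roll)).
In Python, from station import r gives the robot as it stands. The module is installed in compiled form; this text tells all that it offers.
- The arm moves only by the shell command python3 -m crank 'ROWS' [FORCE]. ROWS is JSON, a list of rows, each a list of 7 numbers: the shift along the tool's x, y, z in cm, then the turn, a rotation vector about the tool's x, y, z in rad, then the closure, from 0 (fully open) to 1 (shut). A call has 1 to 20 rows; each row is the pose to reach, as a shift and turn from the pose commanded when the call began, along the tool's axes at that moment; what a row does not reach only later rows make up. A row lasts 1/12 s, in which the tool goes at most 41.7 mm and 7.16 degrees, less where a joint would pass 70% of its speed; a pose out of reach is approached as far as the arm can. A call with a gripper value outside its range is refused whole. The fingers move at their own pace and stop on an object; FORCE is the grip in N (left out, the last holds). Time passes only in rows, so rows that repeat a pose let the fingers close. It gives the time, the measured TCP pose, the force and the opening at its end, in the units of the state.
- r.get_obs(): the state, without advancing time (a new reading comes with each control period).
- r.camera(name): name is "scene" or "top"; returns the picture (400x640x3 uint8, blue, green, red); there is no depth.
- r.camera_params(name): a dict with "vfov" (degrees; the focal length in pixels is half the picture's height over the tangent of half this angle, whatever the lens; pixels are square), "cx", "cy" (the principal point, pixels), "xyz" and "orientation" of the camera in the world. Camera axes: x right, y down, z forward; pixel columns grow to the right and rows downward; lengths in m; the calibration is good to about 2 mm. A picture is of the moment at which its call begins. camera_params takes no time and is no camera call.
- r.close_job(): hands the job in, once; it reports no verdict.
Trained networks look in the newest picture that a camera, given by its name, has taken for a name from the list of things; names that differ only in an ending like _2 or _b are one class to them, and where a whole thing is asked for, a point or a joint stands for the part that bears it (a point fixed in the world has none). Each returns a list of dicts, best first, with "conf" (0 to 1); they miss things now and then, are a little off and sometimes report something else, mostly with a low value. They report only what shows in the picture. A call takes as long as a camera call. They do not tell look-alikes from the thing itself.
- r.look_for(thing, camera): "xyz" ([x, y, z] in m, in the coordinates of the camera as it stood for that picture, good to about 4 mm: the middle of the surface that is visible of it).
- r.regions_of(thing, camera): "mask" (400x640 bool, what is visible of it).
- r.mark_of(thing, camera): "xyz" ([x, y, z] in m, in the coordinates of the camera as it stood for that picture, good to about 4 mm: a listed point, or the origin of a listed thing).
The state is a dict: "t": time; "joint_positions": joint angles; "joint_velocities": joint speeds; "joint_efforts": joint torques, N m; "position": TCP position; "eef_rot": TCP orientation; "contact_force": force on the tool from outside, world axes, zero at the start; "wrist_torque": the same for the moment, N m; "grip_width": finger opening in m.
Only numpy, scipy, OpenCV 4.12 (cv2) and the standard library are available. Lean on these libraries where they do the work, as an engineer would, in place of code of your own. Each camera call takes 0.05 s, during which the arm holds its last target. There are 200 camera calls.

## Working session

There is one attempt and no reset: what is moved stays moved. The work goes in short steps, Python scripts to look and compute and a shell command to move; the robot and the scene stay as the last step left them, time stands still between calls to the robot, and variables do not carry over. Pictures are saved under pics/ and viewed, about 12 in all and at most 16, crops included, and the job is handed in when it is done.

```bash
mkdir -p pics
cat > h.py <<'E'
import numpy as np, cv2
from scipy.spatial.transform import Rotation as R
from station import r
def cam(n):
    p=r.camera_params(n); o=np.array(p["orientation"],float)
    M=R.from_euler('xyz',o).as_matrix() if o.size==3 else o.reshape(3,3)
    f=200/np.tan(np.radians(p["vfov"])/2)
    return M,np.array(p["xyz"]),f,p["cx"],p["cy"]
def proj(n,P):
    M,t,f,cx,cy=cam(n); q=(np.atleast_2d(P)-t)@M
    return np.c_[cx+f*q[:,0]/q[:,2],cy+f*q[:,1]/q[:,2]]
def unproj(n,u,v,z):
    M,t,f,cx,cy=cam(n); d=M@np.array([(u-cx)/f,(v-cy)/f,1]); return t+d*(z-t[2])/d[2]
def w(n,x):
    M,t,*_=cam(n); return (M@np.array(x)+t)
def st():
    o=r.get_obs(); return o
def delta(target,rpy=None):
    "shift cm in tool axes & rotvec"
    o=r.get_obs(); Rm=R.from_euler('xyz',o["eef_rot"])
    return np.round(Rm.inv().apply(np.array(target)-o["position"])*100,2), (None if rpy is None else np.round((Rm.inv()*R.from_euler('xyz',rpy)).as_rotvec(),3))
E
python3 - <<'E'
from h import *
for c in("top","scene"):
    im=r.camera(c); cv2.imwrite(f"pics/{c}0.png",im); print(c,r.camera_params(c))
    for t in["tray","carrier","handle","opening","rack","filler","saucer1","pot","jar","trowel"]:
        print(t,[(np.round(w(c,d["xyz"]),3).tolist(),round(d["conf"],2)) for d in r.mark_of(t,c)[:6]])
o=st(); print(o)
E
```

```text
top {'vfov': 55.23111560128549, 'cx': 320.3516552226721, 'cy': 193.59586811840433, 'xyz': array([ 0.49839801, -0.00949087,  0.83567413]), 'orientation': array([-3.05494982,  0.02281398, -1.5953748 ])}
tray [([0.546, 0.019, 0.006], 0.28)]
carrier [([0.546, 0.017, 0.004], 0.72)]
handle [([0.542, 0.017, 0.1], 0.68)]
opening [([0.561, -0.091, 0.047], 0.97)]
rack [([0.474, 0.322, 0.004], 0.91), ([0.743, -0.252, -0.002], 0.23)]
filler [([0.477, -0.292, -0.003], 0.76)]
saucer1 [([0.534, 0.092, 0.098], 0.83), ([0.527, 0.131, 0.098], 0.66), ([0.554, -0.021, 0.099], 0.65), ([0.347, -0.063, 0.043], 0.65), ([0.655, 0.283, 0.047], 0.61)]
pot [([0.794, 0.158, -0.004], 0.67), ([0.562, -0.091, 0.048], 0.54)]
jar [([0.771, -0.043, 0.001], 0.74)]
trowel [([0.745, -0.254, -0.0], 0.83), ([0.563, -0.092, 0.047], 0.53)]
scene {'vfov': 45.438074329891705, 'cx': 313.6063474165775, 'cy': 194.3998347493594, 'xyz': array([0.97398608, 0.44486151, 0.84638556]), 'orientation': array([-2.44453834, -0.01135671,  2.42540083])}
tray []
carrier [([0.547, 0.016, 0.003], 0.69)]
handle [([0.548, 0.013, 0.105], 0.96)]
ope
[... 489 characters left out ...]
([-1.40748324,  0.4260966 ,  0.0739097 ,  1.60599305, -0.03408931,
        1.11079962, -0.06711471]), 'joint_velocities': array([ 6.39498611e-04, -8.25168243e-05,  1.58000450e-03, -5.17669910e-04,
        1.75592600e-03, -1.72897616e-04,  7.43916629e-04]), 'joint_efforts': array([ 1.86769081e-03, -9.35549855e+01,  3.66592057e+00, -4.54535472e+01,
       -4.86286974e-02,  1.33608034e-02,  3.02996523e-05]), 'position': array([0.20773839, 0.64220388, 0.20547243]), 'eef_rot': array([-3.14155379e+00, -1.62940006e-05,  2.82870315e+00]), 'contact_force': array([ 0.09112808, -0.26647609,  0.39940381]), 'wrist_torque': array([-0.0170665 ,  0.00708493, -0.01124412]), 'grip_width': 0.09353185695912762}
```

View pics/top0.png

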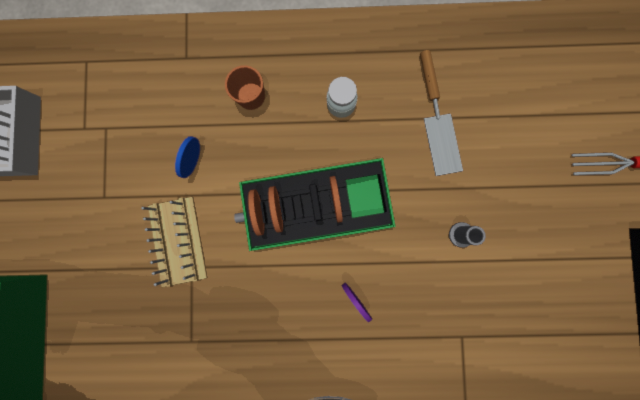

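View pics/scene0.png

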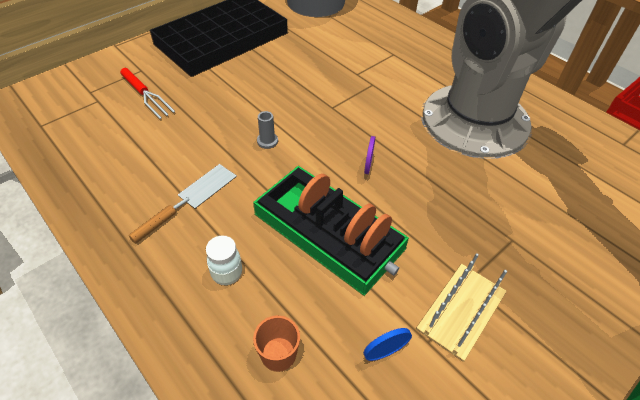

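```bash
cat >> h.py <<'E'
def pose(x,y,yaw,P): 
    P=np.atleast_2d(np.array(P,float)); c,s=np.cos(yaw),np.sin(yaw)
    return P@np.array([[c,s,0],[-s,c,0],[0,0,1]])+[x,y,0]
TX=np.arange(-77,78,22)/1000
TR=(0.546,0.0165,np.radians(98.5)); RK=(0.473,0.3225,np.radians(7.5))
def box(hx,hy,z): return np.array([[a*hx,b*hy,z] for a,b in((-1,-1),(1,-1),(1,1),(-1,1))])
def overlay(c,im,TR,RK,s,x0,y0,x1,y1,fn):
    big=cv2.resize(im[y0:y1,x0:x1],None,fx=s,fy=s,interpolation=cv2.INTER_CUBIC)
    def P(p): return ((proj(c,p)-[x0,y0]+.5)*s)
    for b,pz,col in((box(.153,.073,.045),TR,(0,255,255)),(box(.09,.05,0.),RK,(255,0,255))):
        cv2.polylines(big,[P(pose(*pz,b)).astype(int)],True,col,1)
    for sy in(-1,1):
        for x in TX:
            for y in (.028,):
                for q in P(pose(*RK,[x,sy*y,.078])): cv2.drawMarker(big,tuple(q.astype(int)),(0,0,255),0,9,1)
    cv2.imwrite(fn,big)
E
python3 - <<'E'
from h import *
a=cv2.imread("pics/top0.png"); b=cv2.imread("pics/scene0.png")
overlay("top",a,TR,RK,4,140,150,340,300,"pics/o1.png")
overlay("scene",b,TR,RK,3,250,160,515,360,"pics/o2.png")
E
```

```text
(no output)
```

View pics/o1.png

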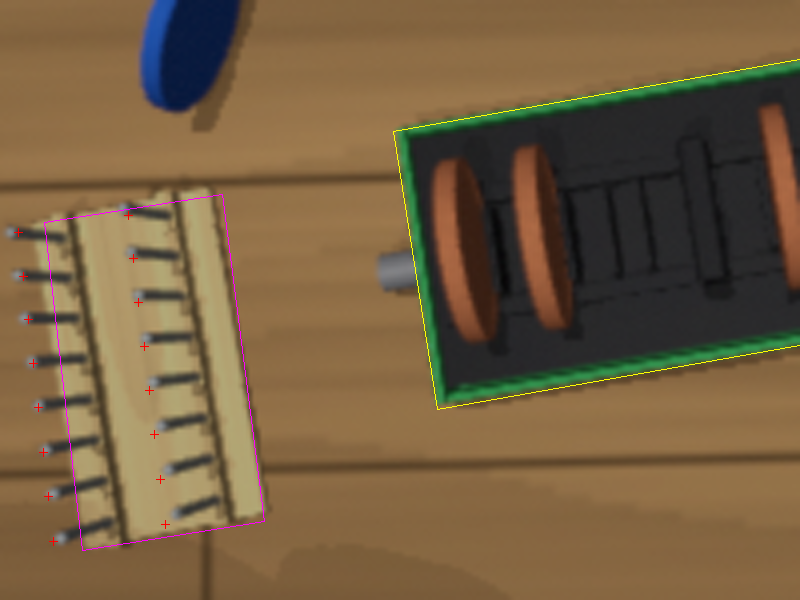

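View pics/o2.png

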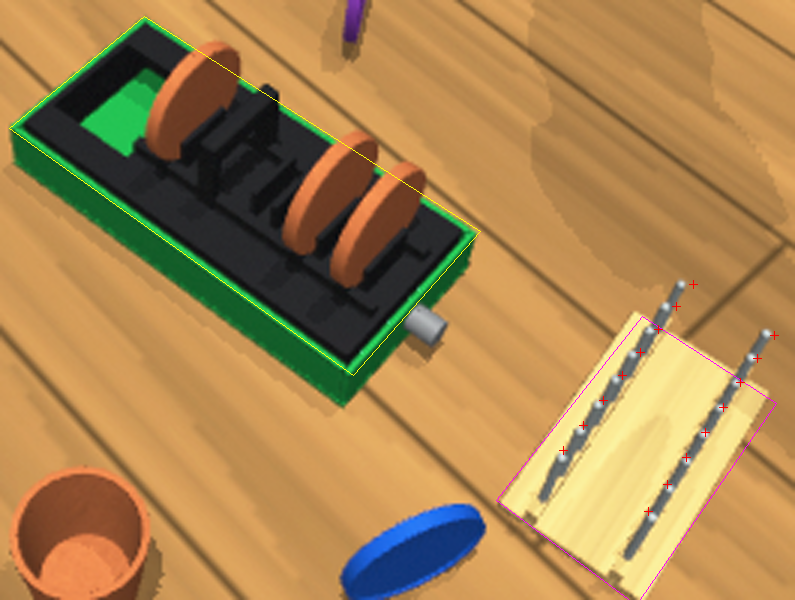

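Run:
```python
from h import *
from scipy.optimize import least_squares
L=[(10,231),(16,272),(24,317),(31,360),(38,402),(44,447),(52,492),(60,538)]
Q=[(125,208),(130,250),(138,294),(146,337),(154,381),(162,424),(170,468),(180,514)]
xs=TX[::-1]
A=np.array(L+Q)/4+[140,150]-.5
S=np.array([(681,285),(563,457),(767,333),(652,517)])/3+[250,160]-.5
def res(p,ret=0,which=3):
    x,y,yaw,h=p
    P=np.array([[a,h,.078] for a in xs]+[[a,-h,.078] for a in xs])
    # scene: lower-left = far x (near camera)
    P2=np.array([[-.077,-h,.078],[.077,-h,.078],[-.077,h,.078],[.077,h,.078]])
    e1=proj("top",pose(x,y,yaw,P))-A; e2=(proj("scene",pose(x,y,yaw,P2))-S)
    return np.r_[e1.ravel() if which&1 else [], 1.5*e2.ravel() if which&2 else []]
for wh in(1,2,3):
    s=least_squares(res,[.473,.3225,.15,.028],kwargs={'which':wh}); print(wh,s.x,np.degrees(s.x[2]),np.abs(s.fun).max(),s.cost)
```

```text
1 [0.47628713 0.32193037 0.17945451 0.02948189] 10.281986090946305 0.7853769446466572 1.1297945319288605
2 [0.47628391 0.32159622 0.18033756 0.02876362] 10.332580859753898 0.6428259865319035 0.45144398537895136
3 [0.47628801 0.3217742  0.17988654 0.02915905] 10.3067395358761 0.8515312375167241 2.153786649560646
```

```bash
sed -i 's/^TR=.*/TR=(0.546,0.0165,np.radians(98.5)); RK=(0.4763,0.3218,np.radians(10.3)); CA=(0.546,0.0165,np.radians(-81.5)); Y0=np.radians(188.5); Y1=np.radians(100.3)/' h.py
python3 - <<'E'
from h import *
for x in(-.116,-.078,.04): print(pose(*CA,[x,0,.0964]))
for x in(-.066,0,.066): print(pose(*RK,[x,0,.0574]))
print(delta([.529,.131,.24],[np.pi,0,Y0]))
E
```

```text
[[0.52885411 0.13122584 0.0964    ]]
[[0.53447087 0.09364324 0.0964    ]]
[[ 0.55191238 -0.02306063  0.0964    ]]
[[0.41136359 0.30999905 0.0574    ]]
[[0.4763 0.3218 0.0574]]
[[0.54123641 0.33360095 0.0574    ]]
(array([-46.3 , -38.75,  -3.45]), array([-0.   , -0.   , -0.461]))
```

```bash
python3 -m crank '[[0,0,-5,0,0,0,0.3],[-46.3,-38.75,-4,0,0,-0.461,0.68],[-46.3,-38.75,-3.45,0,0,-0.461,0.68],[-46.3,-38.75,-3.45,0,0,-0.461,0.68],[-46.3,-38.75,-3.45,0,0,-0.461,0.68],[-46.3,-38.75,-3.45,0,0,-0.461,0.68],[-46.3,-38.75,-3.45,0,0,-0.461,0.68],[-46.3,-38.75,-3.45,0,0,-0.461,0.68],[-46.3,-38.75,-3.45,0,0,-0.461,0.68],[-46.3,-38.75,-3.45,0,0,-0.461,0.68],[-46.3,-38.75,-3.45,0,0,-0.461,0.68],[-46.3,-38.75,-3.45,0,0,-0.461,0.68],[-46.3,-38.75,-3.45,0,0,-0.461,0.68],[-46.3,-38.75,-3.45,0,0,-0.461,0.68],[-46.3,-38.75,-3.45,0,0,-0.461,0.68],[-46.3,-38.75,-3.45,0,0,-0.461,0.68],[-46.3,-38.75,-3.45,0,0,-0.461,0.68],[-46.3,-38.75,-3.45,0,0,-0.461,0.68],[-46.3,-38.75,-3.45,0,0,-0.461,0.68],[-46.3,-38.75,-3.45,0,0,-0.461,0.68]]'
python3 - <<'E'
from h import *
print(delta([.529,.131,.24],[np.pi,0,Y0])); print(st()["joint_positions"])
E
```

```text
t: 2.77
position: [0.5285, 0.1323, 0.24]
eef_rot: [3.141, -0.0, -2.992]
contact_force: [-0.4, 1.0, -0.3]
grip_width: 0.0299
(array([-0.03, -0.13, -0.  ]), array([ 0.   , -0.   ,  0.002]))
[-0.6568714   0.18307023  0.33743773  1.87441336 -0.06829702  1.09523689
  1.4273672 ]
```

```bash
python3 -m crank '[[0,-0.1,4,0,0,0,0.68],[0,-0.1,8,0,0,0,0.68],[0,-0.1,11,0,0,0,0.68],[0,-0.1,13.2,0,0,0,0.68],[0,-0.1,13.2,0,0,0,0.68],[0,-0.1,13.2,0,0,0,0.68],[0,-0.1,13.2,0,0,0,1],[0,-0.1,13.2,0,0,0,1],[0,-0.1,13.2,0,0,0,1],[0,-0.1,13.2,0,0,0,1],[0,-0.1,13.2,0,0,0,1],[0,-0.1,13.2,0,0,0,1]]' 25
python3 -m crank '[[0,0,-1,0,0,0,1],[0,0,-3,0,0,0,1],[0,0,-6,0,0,0,1],[0,0,-9,0,0,0,1],[0,0,-12,0,0,0,1],[0,0,-12,0,0,0,1],[0,0,-12,0,0,0,1]]'
python3 - <<'E'
from h import *
r.camera("scene"); r.camera("top")
for c in("scene","top"): print([(np.round(w(c,d["xyz"]),3).tolist(),round(d["conf"],2)) for d in r.mark_of("saucer1",c)[:6]])
for x in(.066,0,-.066):
  T=pose(*RK,[x,0,.20])[0]; print(delta(T,[np.pi,0,Y1]))
E
```

```text
t: 3.77
position: [0.5298, 0.1304, 0.1088]
eef_rot: [3.141, 0.002, -2.993]
contact_force: [0.1, 1.2, 7.5]
grip_width: 0.0099
t: 4.35
position: [0.5298, 0.1302, 0.2299]
eef_rot: [3.141, 0.003, -2.994]
contact_force: [-0.3, 0.6, -1.6]
grip_width: 0.0099
[([0.536, 0.093, 0.095], 0.82), ([0.65, 0.28, 0.043], 0.73), ([0.345, -0.066, 0.046], 0.69), ([0.531, 0.129, 0.213], 0.64), ([0.554, -0.028, 0.098], 0.62)]
[([0.551, -0.025, 0.097], 0.64)]
(array([-4.28, 19.96,  2.68]), array([-2.000e-03, -1.000e-03,  1.539e+00]))
(array([ 2.31, 19.76,  2.69]), array([-2.000e-03, -1.000e-03,  1.539e+00]))
(array([ 8.91, 19.55,  2.7 ]), array([-2.000e-03, -1.000e-03,  1.539e+00]))
```

```bash
python3 -m crank '[[-4.28,19.96,0,0,0,1.539,1],[-4.28,19.96,0,0,0,1.539,1],[-4.28,19.96,0,0,0,1.539,1],[-4.28,19.96,0,0,0,1.539,1],[-4.28,19.96,0,0,0,1.539,1],[-4.28,19.96,0,0,0,1.539,1],[-4.28,19.96,0,0,0,1.539,1],[-4.28,19.96,0,0,0,1.539,1],[-4.28,19.96,0,0,0,1.539,1],[-4.28,19.96,0,0,0,1.539,1],[-4.28,19.96,0,0,0,1.539,1],[-4.28,19.96,0,0,0,1.539,1],[-4.28,19.96,0,0,0,1.539,1],[-4.28,19.96,2,0,0,1.539,1],[-4.28,19.96,5,0,0,1.539,1],[-4.28,19.96,7,0,0,1.539,1],[-4.28,19.96,7,0,0,1.539,1],[-4.28,19.96,7,0,0,1.539,1]]'
python3 - <<'E'
from h import *
T=pose(*RK,[.066,0,.071])[0]; print(T,delta(T,[np.pi,0,Y1]))
overlay("top",r.camera("top"),TR,RK,4,110,150,240,300,"pics/a1.png")
overlay("scene",r.camera("scene"),TR,RK,4,370,200,520,350,"pics/a2.png")
cv2.imwrite("pics/a.png",np.hstack([cv2.imread("pics/a1.png")[:600,:],cv2.imread("pics/a2.png")])[:, :].copy())
a=cv2.imread("pics/a.png"); cv2.imwrite("pics/a.png",cv2.resize(a,(800,int(a.shape[0]*800/a.shape[1]))))
E
```

```text
t: 6.05
position: [0.5414, 0.3331, 0.1568]
eef_rot: [-3.139, 0.002, 1.751]
contact_force: [0.9, 0.2, -0.8]
grip_width: 0.0098
[0.54123641 0.33360095 0.071     ] (array([0.07, 0.02, 8.58]), array([-0.003,  0.002, -0.   ]))
```

View pics/a.png

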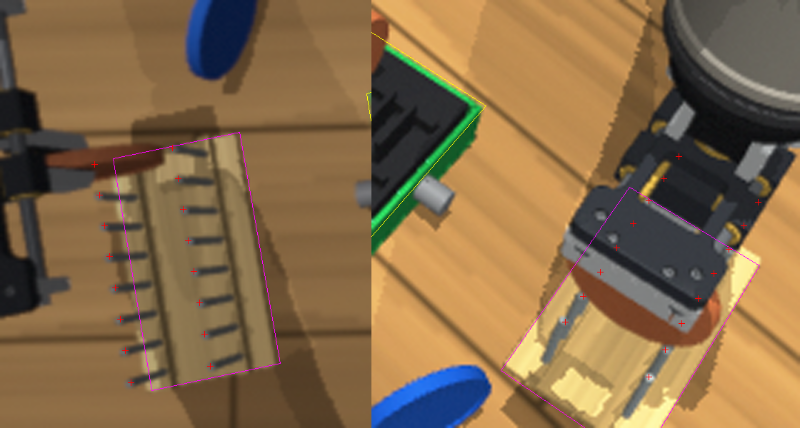

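The overlay fits the tine tips in both views and the saucer hangs over the end gap. I'll lower it.

```bash
python3 -m crank '[[0.07,0,2,0,0,0,1],[0.07,0,3,0,0,0,1],[0.07,0,4,0,0,0,1],[0.07,0,5,0,0,0,1],[0.07,0,5.5,0,0,0,1],[0.07,0,5.5,0,0,0,1]]'
python3 -m crank '[[0,0,0.7,0,0,0,1],[0,0,1.4,0,0,0,1],[0,0,2,0,0,0,1],[0,0,2.5,0,0,0,1],[0,0,2.8,0,0,0,1],[0,0,2.8,0,0,0,1],[0,0,2.8,0,0,0,1]]'
```

```text
t: 6.65
position: [0.5414, 0.3341, 0.1019]
eef_rot: [-3.14, 0.001, 1.751]
contact_force: [0.2, -0.4, -1.1]
grip_width: 0.01
t: 7.23
position: [0.5419, 0.3344, 0.0749]
eef_rot: [-3.141, 0.0, 1.751]
contact_force: [-0.3, -0.7, -1.1]
grip_width: 0.0099
```

```bash
python3 -m crank '[[0,0,0.3,0,0,0,1],[0,0,0.45,0,0,0,1],[0,0,0.45,0,0,0,1],[0,0,0.45,0,0,0,0.72],[0,0,0.45,0,0,0,0.72],[0,0,0.45,0,0,0,0.72],[0,0,0.45,0,0,0,0.72]]'
python3 -m crank '[[0,0,-2,0,0,0,0.7],[0,0,-5,0,0,0,0.7],[0,0,-9,0,0,0,0.7],[0,0,-13,0,0,0,0.7],[0,0,-16.5,0,0,0,0.7],[0,0,-16.5,0,0,0,0.68],[0,0,-16.5,0,0,0,0.68]]'
python3 - <<'E'
from h import *
print(delta([.5345,.0936,.235],[np.pi,0,Y0]))
for c in("top","scene"):
  r.camera(c); print([(np.round(w(c,d["xyz"]),3).tolist(),round(d["conf"],2)) for d in r.mark_of("saucer1",c)[:7]])
E
```

```text
t: 7.82
position: [0.5419, 0.3345, 0.0706]
eef_rot: [3.142, -0.0, 1.751]
contact_force: [-0.7, 0.3, 0.2]
grip_width: 0.026
t: 8.4
position: [0.5427, 0.335, 0.2377]
eef_rot: [3.139, -0.002, 1.751]
contact_force: [0.9, 0.7, -1.4]
grip_width: 0.0298
(array([-23.61,  -5.13,   0.2 ]), array([ 4.000e-03,  1.000e-03, -1.539e+00]))
[([0.652, 0.281, 0.045], 0.92), ([0.54, 0.332, 0.062], 0.77), ([0.551, -0.024, 0.097], 0.75), ([0.345, -0.062, 0.043], 0.65), ([0.537, 0.092, 0.098], 0.58), ([0.546, 0.018, 0.102], 0.28), ([0.479, -0.29, -0.003], 0.19)]
[([0.542, 0.332, 0.056], 0.95), ([0.537, 0.094, 0.095], 0.9), ([0.65, 0.282, 0.045], 0.85), ([0.555, -0.028, 0.097], 0.73), ([0.476, -0.295, 0.001], 0.58), ([0.343, -0.062, 0.047], 0.51)]
```

Saucer1 is in the rack at (0.541, 0.332). Next is saucer2.

```bash
python3 -m crank '[[-23.6,-5.1,0,0,0,-1.539,0.68],[-23.6,-5.1,0,0,0,-1.539,0.68],[-23.6,-5.1,0,0,0,-1.539,0.68],[-23.6,-5.1,0,0,0,-1.539,0.68],[-23.6,-5.1,0,0,0,-1.539,0.68],[-23.6,-5.1,0,0,0,-1.539,0.68],[-23.6,-5.1,0,0,0,-1.539,0.68],[-23.6,-5.1,0,0,0,-1.539,0.68],[-23.6,-5.1,0,0,0,-1.539,0.68],[-23.6,-5.1,0,0,0,-1.539,0.68],[-23.6,-5.1,0,0,0,-1.539,0.68],[-23.6,-5.1,0,0,0,-1.539,0.68],[-23.6,-5.1,0,0,0,-1.539,0.68],[-23.6,-5.1,0,0,0,-1.539,0.68],[-23.6,-5.1,0,0,0,-1.539,0.68],[-23.6,-5.1,0,0,0,-1.539,0.68]]'
python3 -c "
from h import *
print(delta([.535,.0936,.108],[np.pi,0,Y0]))"
```

```text
t: 9.93
position: [0.5337, 0.093, 0.235]
eef_rot: [-3.141, -0.001, -2.996]
contact_force: [-0.3, -0.3, -0.6]
grip_width: 0.0301
(array([-0.15,  0.04, 12.7 ]), array([-0.   , -0.001, -0.003]))
```

```bash
python3 -m crank '[[-0.1,0,4,0,0,0,0.68],[-0.1,0,8,0,0,0,0.68],[-0.1,0,11,0,0,0,0.68],[-0.1,0,12.7,0,0,0,0.68],[-0.1,0,12.7,0,0,0,0.68],[-0.1,0,12.7,0,0,0,0.68],[-0.1,0,12.7,0,0,0,1],[-0.1,0,12.7,0,0,0,1],[-0.1,0,12.7,0,0,0,1],[-0.1,0,12.7,0,0,0,1],[-0.1,0,12.7,0,0,0,1],[-0.1,0,12.7,0,0,0,1]]' 25
python3 -m crank '[[0,0,-1,0,0,0,1],[0,0,-3,0,0,0,1],[0,0,-6,0,0,0,1],[0,0,-9,0,0,0,1],[0,0,-12,0,0,0,1],[0,0,-12,0,0,0,1],[0,0,-12,0,0,0,1]]'
python3 -c "
from h import *
print(delta(pose(*RK,[0,0,.23])[0],[np.pi,0,Y1]))"
```

```text
t: 10.93
position: [0.5355, 0.0935, 0.1092]
eef_rot: [3.141, 0.001, -2.993]
contact_force: [0.2, 0.1, 7.2]
grip_width: 0.0099
t: 11.52
position: [0.5355, 0.0935, 0.2303]
eef_rot: [3.141, 0.003, -2.993]
contact_force: [-0.1, -0.5, -1.9]
grip_width: 0.0098
(array([ 2.49, 23.46,  0.05]), array([3.000e-03, 1.000e-03, 1.539e+00]))
```

```bash
python3 -m crank '[[2.49,23.46,0,0,0,1.539,1],[2.49,23.46,0,0,0,1.539,1],[2.49,23.46,0,0,0,1.539,1],[2.49,23.46,0,0,0,1.539,1],[2.49,23.46,0,0,0,1.539,1],[2.49,23.46,0,0,0,1.539,1],[2.49,23.46,0,0,0,1.539,1],[2.49,23.46,0,0,0,1.539,1],[2.49,23.46,0,0,0,1.539,1],[2.49,23.46,0,0,0,1.539,1],[2.49,23.46,0,0,0,1.539,1],[2.49,23.46,0,0,0,1.539,1],[2.49,23.46,0,0,0,1.539,1],[2.49,23.46,2,0,0,1.539,1],[2.49,23.46,5,0,0,1.539,1],[2.49,23.46,7,0,0,1.539,1],[2.49,23.46,7,0,0,1.539,1],[2.49,23.46,7,0,0,1.539,1]]'
python3 -c "
from h import *
print(delta(pose(*RK,[0,0,.071])[0],[np.pi,0,Y1]))"
```

```text
t: 13.02
position: [0.4749, 0.3208, 0.1574]
eef_rot: [-3.139, 0.002, 1.75]
contact_force: [0.0, 0.2, -0.7]
grip_width: 0.0098
(array([0.09, 0.18, 8.64]), array([-0.003,  0.002, -0.   ]))
```

```bash
python3 -m crank '[[0.05,0.13,2,0,0,0,1],[0.05,0.13,3,0,0,0,1],[0.05,0.13,4,0,0,0,1],[0.05,0.13,5,0,0,0,1],[0.05,0.13,5.5,0,0,0,1],[0.05,0.13,5.5,0,0,0,1]]'
python3 -m crank '[[0,0,0.7,0,0,0,1],[0,0,1.4,0,0,0,1],[0,0,2,0,0,0,1],[0,0,2.5,0,0,0,1],[0,0,2.8,0,0,0,1],[0,0,2.8,0,0,0,1],[0,0,2.8,0,0,0,1]]'
python3 -m crank '[[0,0,0.3,0,0,0,1],[0,0,0.45,0,0,0,1],[0,0,0.45,0,0,0,1]]'
```

```text
t: 13.52
position: [0.4765, 0.322, 0.1026]
eef_rot: [-3.14, 0.001, 1.751]
contact_force: [-0.7, -0.7, -1.1]
grip_width: 0.0098
t: 14.1
position: [0.4769, 0.3223, 0.0754]
eef_rot: [-3.141, 0.0, 1.751]
contact_force: [-0.4, -0.1, -0.2]
grip_width: 0.0095
t: 14.35
position: [0.4769, 0.3224, 0.0709]
eef_rot: [3.141, -0.0, 1.751]
contact_force: [-0.1, 0.3, -0.1]
grip_width: 0.0094
```

```bash
python3 -m crank '[[0,0,0.1,0,0,0,0.72],[0,0,0.1,0,0,0,0.72],[0,0,0.1,0,0,0,0.72],[0,0,0.1,0,0,0,0.72]]'
python3 -m crank '[[0,0,-2,0,0,0,0.7],[0,0,-5,0,0,0,0.7],[0,0,-9,0,0,0,0.7],[0,0,-13,0,0,0,0.7],[0,0,-16.5,0,0,0,0.7],[0,0,-16.5,0,0,0,0.68],[0,0,-16.5,0,0,0,0.68]]'
python3 - <<'E'
from h import *
print(delta([.5525,-.0235,.235],[np.pi,0,Y0]))
for c in("top","scene"):
  r.camera(c); print([(np.round(w(c,d["xyz"]),3).tolist(),round(d["conf"],2)) for d in r.mark_of("saucer1",c)[:7]])
E
```

```text
t: 14.68
position: [0.4768, 0.3224, 0.07]
eef_rot: [-3.142, -0.0, 1.751]
contact_force: [-0.0, 0.4, -0.2]
grip_width: 0.0257
t: 15.27
position: [0.4776, 0.323, 0.2371]
eef_rot: [3.139, -0.003, 1.751]
contact_force: [-0.5, -0.1, -1.1]
grip_width: 0.0302
(array([-35.44,   1.16,   0.12]), array([ 0.004,  0.   , -1.539]))
[([0.542, 0.336, 0.059], 0.94), ([0.477, 0.325, 0.059], 0.77), ([0.654, 0.282, 0.045], 0.68), ([0.551, -0.026, 0.097], 0.6), ([0.347, -0.061, 0.044], 0.54), ([0.546, 0.017, 0.102], 0.22)]
[([0.475, 0.321, 0.057], 0.86), ([0.538, 0.334, 0.054], 0.83), ([0.651, 0.282, 0.042], 0.79), ([0.345, -0.063, 0.05], 0.66), ([0.554, -0.028, 0.094], 0.6)]
```

```bash
python3 -m crank '[[-35.4,1.1,0,0,0,-1.539,0.68],[-35.4,1.1,0,0,0,-1.539,0.68],[-35.4,1.1,0,0,0,-1.539,0.68],[-35.4,1.1,0,0,0,-1.539,0.68],[-35.4,1.1,0,0,0,-1.539,0.68],[-35.4,1.1,0,0,0,-1.539,0.68],[-35.4,1.1,0,0,0,-1.539,0.68],[-35.4,1.1,0,0,0,-1.539,0.68],[-35.4,1.1,0,0,0,-1.539,0.68],[-35.4,1.1,0,0,0,-1.539,0.68],[-35.4,1.1,0,0,0,-1.539,0.68],[-35.4,1.1,0,0,0,-1.539,0.68],[-35.4,1.1,0,0,0,-1.539,0.68],[-35.4,1.1,0,0,0,-1.539,0.68],[-35.4,1.1,0,0,0,-1.539,0.68],[-35.4,1.1,0,0,0,-1.539,0.68]]'
python3 -c "
from h import *
print(delta([.5525,-.0235,.108],[np.pi,0,Y0]))"
```

```text
t: 16.8
position: [0.5507, -0.0241, 0.2342]
eef_rot: [-3.141, -0.001, -2.996]
contact_force: [0.5, -0.1, 0.1]
grip_width: 0.0302
(array([-0.21,  0.04, 12.62]), array([-0.   , -0.001, -0.002]))
```

```bash
python3 -m crank '[[-0.1,0,4,0,0,0,0.68],[-0.1,0,8,0,0,0,0.68],[-0.1,0,11,0,0,0,0.68],[-0.1,0,12.6,0,0,0,0.68],[-0.1,0,12.6,0,0,0,0.68],[-0.1,0,12.6,0,0,0,0.68],[-0.1,0,12.6,0,0,0,1],[-0.1,0,12.6,0,0,0,1],[-0.1,0,12.6,0,0,0,1],[-0.1,0,12.6,0,0,0,1],[-0.1,0,12.6,0,0,0,1],[-0.1,0,12.6,0,0,0,1]]' 25
python3 -m crank '[[0,0,-1,0,0,0,1],[0,0,-3,0,0,0,1],[0,0,-6,0,0,0,1],[0,0,-9,0,0,0,1],[0,0,-12,0,0,0,1],[0,0,-12,0,0,0,1],[0,0,-12,0,0,0,1]]'
python3 -c "
from h import *
print(delta(pose(*RK,[-.066,0,.23])[0],[np.pi,0,Y1]))"
```

```text
t: 17.8
position: [0.5526, -0.0237, 0.1097]
eef_rot: [3.142, 0.001, -2.993]
contact_force: [0.0, 0.8, 6.7]
grip_width: 0.0101
t: 18.38
position: [0.5527, -0.0238, 0.2308]
eef_rot: [3.141, 0.003, -2.993]
contact_force: [-0.6, 0.1, -1.9]
grip_width: 0.0099
(array([ 9.05, 35.1 ,  0.07]), array([0.003, 0.002, 1.539]))
```

```bash
python3 -m crank '[[9.05,35.1,0,0,0,1.539,1],[9.05,35.1,0,0,0,1.539,1],[9.05,35.1,0,0,0,1.539,1],[9.05,35.1,0,0,0,1.539,1],[9.05,35.1,0,0,0,1.539,1],[9.05,35.1,0,0,0,1.539,1],[9.05,35.1,0,0,0,1.539,1],[9.05,35.1,0,0,0,1.539,1],[9.05,35.1,0,0,0,1.539,1],[9.05,35.1,0,0,0,1.539,1],[9.05,35.1,0,0,0,1.539,1],[9.05,35.1,0,0,0,1.539,1],[9.05,35.1,0,0,0,1.539,1],[9.05,35.1,0,0,0,1.539,1],[9.05,35.1,2,0,0,1.539,1],[9.05,35.1,5,0,0,1.539,1],[9.05,35.1,7,0,0,1.539,1],[9.05,35.1,7,0,0,1.539,1],[9.05,35.1,7,0,0,1.539,1]]'
python3 -c "
from h import *
print(delta(pose(*RK,[-.066,0,.071])[0],[np.pi,0,Y1]))"
```

```text
t: 19.97
position: [0.41, 0.3091, 0.1581]
eef_rot: [-3.139, 0.002, 1.751]
contact_force: [0.7, -0.1, -1.4]
grip_width: 0.0098
(array([0.08, 0.17, 8.71]), array([-0.002,  0.002, -0.   ]))
```

```bash
python3 -m crank '[[0.05,0.13,2,0,0,0,1],[0.05,0.13,3,0,0,0,1],[0.05,0.13,4,0,0,0,1],[0.05,0.13,5,0,0,0,1],[0.05,0.13,5.5,0,0,0,1],[0.05,0.13,5.5,0,0,0,1]]'
python3 -m crank '[[0,0,0.7,0,0,0,1],[0,0,1.4,0,0,0,1],[0,0,2,0,0,0,1],[0,0,2.5,0,0,0,1],[0,0,2.8,0,0,0,1],[0,0,2.8,0,0,0,1],[0,0,2.8,0,0,0,1]]'
python3 -m crank '[[0,0,0.3,0,0,0,1],[0,0,0.45,0,0,0,1],[0,0,0.45,0,0,0,1]]'
```

```text
t: 20.47
position: [0.4115, 0.3103, 0.1031]
eef_rot: [-3.14, 0.001, 1.751]
contact_force: [0.1, -0.5, -1.4]
grip_width: 0.0096
t: 21.05
position: [0.4119, 0.3106, 0.0759]
eef_rot: [-3.141, 0.0, 1.751]
contact_force: [0.3, 0.1, -0.2]
grip_width: 0.01
t: 21.3
position: [0.4121, 0.3106, 0.0714]
eef_rot: [3.141, 0.0, 1.751]
contact_force: [0.4, -2.1, -0.0]
grip_width: 0.0097
```

```bash
python3 -m crank '[[0,0,0.1,0,0,0,0.72],[0,0,0.1,0,0,0,0.72],[0,0,0.1,0,0,0,0.72],[0,0,0.1,0,0,0,0.72]]'
python3 -m crank '[[0,0,-2,0,0,0,0.7],[0,0,-5,0,0,0,0.7],[0,0,-9,0,0,0,0.7],[0,0,-13,0,0,0,0.7],[0,0,-13,0,0,0,0.7],[0,0,-13,0,0,0,0.64],[0,0,-13,0,0,0,0.64]]'
python3 - <<'E'
from h import *
print(delta([.546,.0165,.2],[np.pi,0,Y0]))
for c in("top","scene"):
  im=r.camera(c); cv2.imwrite(f"pics/{c}1.png",im)
  for t in("saucer1","handle","carrier","opening","filler"): print(t,[(np.round(w(c,d["xyz"]),3).tolist(),round(d["conf"],2)) for d in r.mark_of(t,c)[:7]])
E
```

```text
t: 21.63
position: [0.4118, 0.3108, 0.0705]
eef_rot: [-3.142, -0.0, 1.751]
contact_force: [-0.8, 0.4, 0.4]
grip_width: 0.0259
t: 22.22
position: [0.4116, 0.3107, 0.2003]
eef_rot: [-3.142, -0.0, 1.751]
contact_force: [-0.6, 0.7, 0.3]
grip_width: 0.0334
(array([-3.136e+01,  7.950e+00,  2.000e-02]), array([ 0.   , -0.   , -1.539]))
saucer1 [([0.654, 0.285, 0.048], 0.87), ([0.412, 0.309, 0.059], 0.83), ([0.478, 0.322, 0.058], 0.75), ([0.539, 0.339, 0.062], 0.62), ([0.345, -0.061, 0.043], 0.61)]
handle [([0.545, 0.019, 0.102], 0.82)]
carrier [([0.547, 0.018, 0.005], 0.91)]
opening [([0.77, -0.044, 0.001], 0.47)]
filler [([0.48, -0.29, -0.005], 0.75), ([0.742, -0.253, -0.0], 0.74)]
saucer1 [([0.413, 0.303, 0.054], 0.91), ([0.653, 0.279, 0.041], 0.87), ([0.476, 0.319, 0.057], 0.84), ([0.544, 0.336, 0.055], 0.62), ([0.347, -0.063, 0.045], 0.54)]
handle [([0.548, 0.012, 0.102], 0.85), ([0.742, -0.254, -0.005], 0.56)]
carrier [([0.548, 0.018, 0.008], 0.87)]
opening [([0.563, -0.091, 0.049], 0.77)]
filler [([0.478, -0.297, -0.002], 0.85)]
```

View pics/scene1.png

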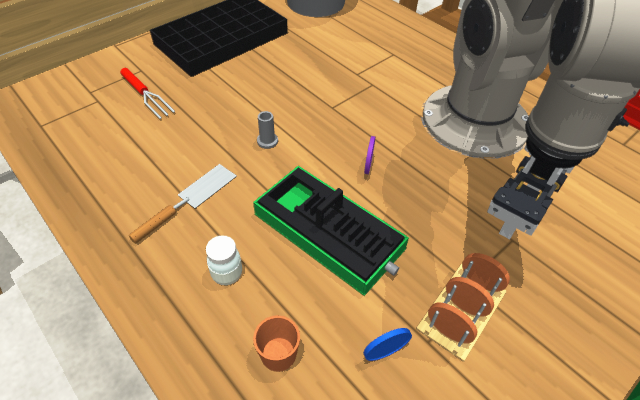

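The picture shows all three saucers upright in the rack at (485,272), (470,297) and (452,325), and the carrier empty. Next I'll move over the handle.

```bash
python3 -m crank '[[-31.36,7.95,-2,0,0,-1.539,0.64],[-31.36,7.95,-2,0,0,-1.539,0.64],[-31.36,7.95,-2,0,0,-1.539,0.64],[-31.36,7.95,-2,0,0,-1.539,0.64],[-31.36,7.95,-2,0,0,-1.539,0.64],[-31.36,7.95,-2,0,0,-1.539,0.64],[-31.36,7.95,-2,0,0,-1.539,0.64],[-31.36,7.95,-2,0,0,-1.539,0.64],[-31.36,7.95,-2,0,0,-1.539,0.64],[-31.36,7.95,0,0,0,-1.539,0.64],[-31.36,7.95,0,0,0,-1.539,0.64],[-31.36,7.95,0,0,0,-1.539,0.64],[-31.36,7.95,0,0,0,-1.539,0.64],[-31.36,7.95,0,0,0,-1.539,0.64],[-31.36,7.95,0,0,0,-1.539,0.64],[-31.36,7.95,0,0,0,-1.539,0.64]]'
python3 -c "
from h import *
print(delta([.546,.0165,.084],[np.pi,0,Y0]))"
```

```text
t: 24.15
position: [0.5463, 0.0162, 0.2005]
eef_rot: [3.142, -0.0, -2.997]
contact_force: [0.3, 0.5, 0.4]
grip_width: 0.0334
(array([ 0.02,  0.03, 11.65]), array([ 0.   , -0.   , -0.004]))
```

```bash
python3 -m crank '[[0,0,3,0,0,0,0.64],[0,0,6,0,0,0,0.64],[0,0,8,0,0,0,0.64],[0,0,10,0,0,0,0.64],[0,0,11.6,0,0,0,0.64],[0,0,11.6,0,0,0,0.64],[0,0,11.6,0,0,0,1],[0,0,11.6,0,0,0,1],[0,0,11.6,0,0,0,1],[0,0,11.6,0,0,0,1],[0,0,11.6,0,0,0,1],[0,0,11.6,0,0,0,1],[0,0,11.6,0,0,0,1]]' 55
python3 -m crank '[[0,0,-0.5,0,0,0,1],[0,0,-1,0,0,0,1],[0,0,-1.5,0,0,0,1],[0,0,-2.5,0,0,0,1],[0,0,-3.5,0,0,0,1],[0,0,-4.5,0,0,0,1],[0,0,-6,0,0,0,1],[0,0,-8,0,0,0,1],[0,0,-10,0,0,0,1],[0,0,-12,0,0,0,1],[0,0,-12,0,0,0,1],[0,0,-12,0,0,0,1]]'
```

```text
t: 25.23
position: [0.547, 0.0164, 0.0857]
eef_rot: [3.141, 0.002, -2.994]
contact_force: [-2.7, -0.7, 8.7]
grip_width: 0.0135
t: 26.23
position: [0.5467, 0.0165, 0.2055]
eef_rot: [3.141, 0.002, -2.993]
contact_force: [0.1, -0.6, -6.4]
grip_width: 0.0139
```

```bash
python3 -m crank '[[0,0,0,0,0,0.1,1],[0,0,0,0,0,0.2,1],[0,0,0,0,0,0.3,1],[0,0,0,0,0,0.4,1],[0,0,0,0,0,0.5,1],[0,0,0,0,0,0.6,1],[0,0,0,0,0,0.7,1],[0,0,0,0,0,0.8,1],[0,0,0,0,0,0.9,1],[0,0,0,0,0,1.0,1],[0,0,0,0,0,1.1,1],[0,0,0,0,0,1.2,1],[0,0,0,0,0,1.3,1],[0,0,0,0,0,1.4,1],[0,0,0,0,0,1.5,1],[0,0,0,0,0,1.57,1],[0,0,0,0,0,1.57,1]]'
python3 -c "
from h import *
print(delta([.546,.0165,.2],[np.pi,0,np.radians(8.5)]))"
```

```text
t: 27.65
position: [0.5455, 0.0164, 0.2033]
eef_rot: [-3.14, 0.001, 1.716]
contact_force: [-0.5, -0.2, -4.9]
grip_width: 0.0137
(array([0.  , 0.05, 0.32]), array([-1.000e-03,  2.000e-03,  1.568e+00]))
```

```bash
python3 -m crank '[[0,0,0,0,0,0.1,1],[0,0,0,0,0,0.2,1],[0,0,0,0,0,0.3,1],[0,0,0,0,0,0.4,1],[0,0,0,0,0,0.5,1],[0,0,0,0,0,0.6,1],[0,0,0,0,0,0.7,1],[0,0,0,0,0,0.8,1],[0,0,0,0,0,0.9,1],[0,0,0,0,0,1.0,1],[0,0,0,0,0,1.1,1],[0,0,0,0,0,1.2,1],[0,0,0,0,0,1.3,1],[0,0,0,0,0,1.4,1],[0,0,0,0,0,1.5,1],[0,0,0,0,0,1.57,1],[0,0,0,0,0,1.57,1],[0,0,0,0,0,1.57,1]]'
python3 - <<'E'
from h import *
print(delta([.546,.0165,.2],[np.pi,0,np.radians(8.5)]))
o=r.get_obs();print(o["joint_positions"],R.from_euler('xyz',o["eef_rot"]).as_matrix()[:,2])
a=r.camera("top"); b=r.camera("scene")
# green tray corners now: overlay tray top and carrier bottom/top at held pose
def ov(c,im,s,x0,y0,x1,y1):
    big=cv2.resize(im[y0:y1,x0:x1],None,fx=s,fy=s,interpolation=cv2.INTER_CUBIC)
    p=o["position"]
    for b_,pz,col in((box(.153,.073,.045),TR,(0,255,255)),(box(.145,.065,p[2]-.0857+.005+.044),(p[0],p[1],TR[2]),(255,0,255))):
        cv2.polylines(big,[((proj(c,pose(*pz,b_))-[x0,y0]+.5)*s).astype(int)],True,col,1)
    return big
A=ov("top",a,3,220,130,420,270);B=ov("scene",b,3,230,130,430,290)
cv2.imwrite("pics/c.png",np.vstack([A[:300*2],B])[:, :]) if 0 else None
cv2.imwrite("pics/c1.png",A); cv2.imwrite("pics/c2.png",B)
E
```

```text
t: 29.15
position: [0.5459, 0.0165, 0.2039]
eef_rot: [3.141, 0.001, 0.154]
contact_force: [-0.7, -0.4, -3.8]
grip_width: 0.0135
(array([ 0.01, -0.  ,  0.39]), array([0.001, 0.001, 0.006]))
[-0.97547568  0.34822792  1.03628991  1.93755453 -0.34467347  1.04871216
 -1.20588029] [-9.30158733e-04 -7.65583393e-04 -9.99999274e-01]
```

View pics/c1.png

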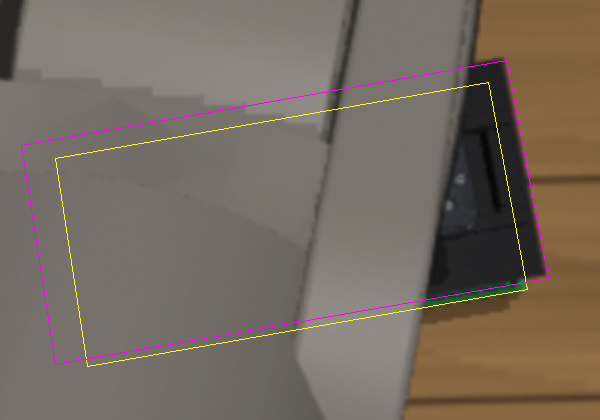

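View pics/c2.png

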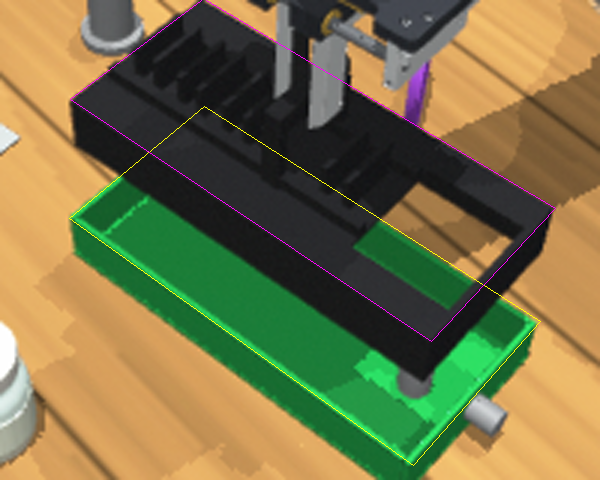

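```bash
python3 -m crank '[[0,0,2,0,0,0.006,1],[0,0,4,0,0,0.006,1],[0,0,6,0,0,0.006,1],[0,0,7,0,0,0.006,1],[0,0,7.5,0,0,0.006,1],[0,0,7.5,0,0,0.006,1]]'
python3 -m crank '[[0,0,0.5,0,0,0,1],[0,0,1.0,0,0,0,1],[0,0,1.5,0,0,0,1],[0,0,1.5,0,0,0,1]]'
```

```text
t: 29.75
position: [0.5459, 0.0162, 0.129]
eef_rot: [3.141, 0.001, 0.144]
contact_force: [0.2, 0.0, -5.2]
grip_width: 0.0136
t: 30.08
position: [0.546, 0.0166, 0.1139]
eef_rot: [-3.142, 0.0, 0.144]
contact_force: [-0.4, 0.6, -5.0]
grip_width: 0.0136
```

```bash
python3 -c "
from h import *
print(delta([.5455,.0165,.0855],[np.pi,0,np.radians(8.5)]))"
```

```text
(array([-0.05,  0.  ,  2.84]), array([-0.   ,  0.   , -0.004]))
```

```bash
python3 -m crank '[[0,0,0.7,0,0,0,1],[0,0,1.4,0,0,0,1],[0,0,2.0,0,0,0,1],[0,0,2.4,0,0,0,1],[0,0,2.4,0,0,0,1]]'
python3 -m crank '[[0,0,0.3,0,0,0,1],[0,0,0.45,0,0,0,1],[0,0,0.45,0,0,0,1]]'
```

```text
t: 30.5
position: [0.5457, 0.0163, 0.0895]
eef_rot: [3.141, 0.001, 0.144]
contact_force: [-0.7, -0.2, -4.7]
grip_width: 0.0139
t: 30.75
position: [0.5463, 0.0164, 0.0859]
eef_rot: [3.142, -0.0, 0.144]
contact_force: [0.1, 0.2, -5.2]
grip_width: 0.0135
```

```bash
python3 -m crank '[[0,0,0.1,0,0,0,1],[0,0,0.2,0,0,0,1],[0,0,0.2,0,0,0,1]]'
python3 -m crank '[[0,0,0,0,0,0,0.64],[0,0,0,0,0,0,0.64],[0,0,0,0,0,0,0.64],[0,0,0,0,0,0,0.64]]'
python3 -m crank '[[0,0,-2,0,0,0,0.64],[0,0,-5,0,0,0,0.64],[0,0,-9,0,0,0,0.6],[0,0,-13,0,0,0,0.6],[0,0,-16,0,0,0,0.5],[0,0,-16,0,0,0,0.5]]'
python3 - <<'E'
from h import *
for c in("top","scene"):
  r.camera(c)
  for t in("filler","spigot","opening","carrier"): print(c,t,[(np.round(w(c,d["xyz"]),3).tolist(),round(d["conf"],2)) for d in r.mark_of(t,c)[:4]])
for yaw in(0,45,90,98.5): print(yaw,delta([.478,-.294,.2],[np.pi,0,np.radians(yaw)]))
E
```

```text
t: 31.0
position: [0.5465, 0.0164, 0.0856]
eef_rot: [-3.14, -0.0, 0.143]
contact_force: [-13.9, 1.9, 34.5]
grip_width: 0.0139
t: 31.33
position: [0.5464, 0.0164, 0.0841]
eef_rot: [3.142, -0.0, 0.144]
contact_force: [-0.1, -0.3, -0.8]
grip_width: 0.0331
t: 31.83
position: [0.5487, 0.0159, 0.2491]
eef_rot: [-3.14, -0.007, 0.143]
contact_force: [-0.6, -0.4, 0.4]
grip_width: 0.0459
top filler [([0.478, -0.292, -0.0], 0.71)]
top spigot []
top opening []
top carrier [([0.743, -0.252, -0.002], 0.36)]
scene filler [([0.477, -0.295, 0.001], 0.86), ([0.535, 0.122, 0.047], 0.52)]
scene spigot [([0.534, 0.119, 0.036], 0.77)]
scene opening [([0.53, 0.121, 0.049], 0.85)]
scene carrier [([0.548, 0.018, 0.005], 0.6)]
0 (array([-11.16,  29.73,   4.37]), array([0.001, 0.001, 0.143]))
45 (array([-11.16,  29.73,   4.37]), array([ 0.   ,  0.001, -0.642]))
90 (array([-11.16,  29.73,   4.37]), array([-0.000e+00,  1.000e-03, -1.427e+00]))
98.5 (array([-11.16,  29.73,   4.37]), array([-0.000e+00,  1.000e-03, -1.576e+00]))
```

```bash
python3 -m crank '[[-11.16,29.7,2,0,0,-1.576,0.3],[-11.16,29.7,4,0,0,-1.576,0.3],[-11.16,29.7,4.4,0,0,-1.576,0.3],[-11.16,29.7,4.4,0,0,-1.576,0.3],[-11.16,29.7,4.4,0,0,-1.576,0.3],[-11.16,29.7,4.4,0,0,-1.576,0.3],[-11.16,29.7,4.4,0,0,-1.576,0.3],[-11.16,29.7,4.4,0,0,-1.576,0.3],[-11.16,29.7,4.4,0,0,-1.576,0.3],[-11.16,29.7,4.4,0,0,-1.576,0.3],[-11.16,29.7,4.4,0,0,-1.576,0.3],[-11.16,29.7,4.4,0,0,-1.576,0.3],[-11.16,29.7,4.4,0,0,-1.576,0.3],[-11.16,29.7,4.4,0,0,-1.576,0.3],[-11.16,29.7,4.4,0,0,-1.576,0.3],[-11.16,29.7,4.4,0,0,-1.576,0.3]]'
python3 - <<'E'
from h import *
for c in("scene","top"):
  im=r.camera(c)
  for t in("filler",): print(c,t,[(np.round(w(c,d["xyz"]),3).tolist(),round(d["conf"],2)) for d in r.mark_of(t,c)[:4]])
  if c=="scene":
    s,x0,y0,x1,y1=3,190,60,450,260
    big=cv2.resize(im[y0:y1,x0:x1],None,fx=s,fy=s,interpolation=cv2.INTER_CUBIC)
    P=lambda p:((proj(c,p)-[x0,y0]+.5)*s).astype(int)
    th=np.linspace(0,6.28,30)
    for z,rad in((0.,.027),(.085,.019),(.010,.027)): cv2.polylines(big,[P(np.c_[.4775+rad*np.cos(th),-.294+rad*np.sin(th),z+0*th])],True,(255,0,255),1)
    cv2.polylines(big,[P(pose(*TR,box(.145,.065,.049)))],True,(0,255,255),1)
    q=pose(*TR,[.107,0,.039])[0]
    cv2.polylines(big,[P(np.c_[q[0]+.008*np.cos(th),q[1]+.008*np.sin(th),.039+0*th])],True,(0,0,255),1)
    cv2.imwrite("pics/d.png",big)
print(delta([.4775,-.294,.052],[np.pi,0,np.radians(98.5)]))
E
```

```text
t: 33.67
position: [0.4781, -0.2937, 0.1998]
eef_rot: [-3.141, -0.0, 1.717]
contact_force: [0.1, -0.5, 0.9]
grip_width: 0.0659
scene filler [([0.477, -0.295, -0.0], 0.84)]
top filler [([0.478, -0.291, -0.001], 0.98)]
(array([-0.04, -0.09, 14.79]), array([-0.   ,  0.   , -0.001]))
```

View pics/d.png

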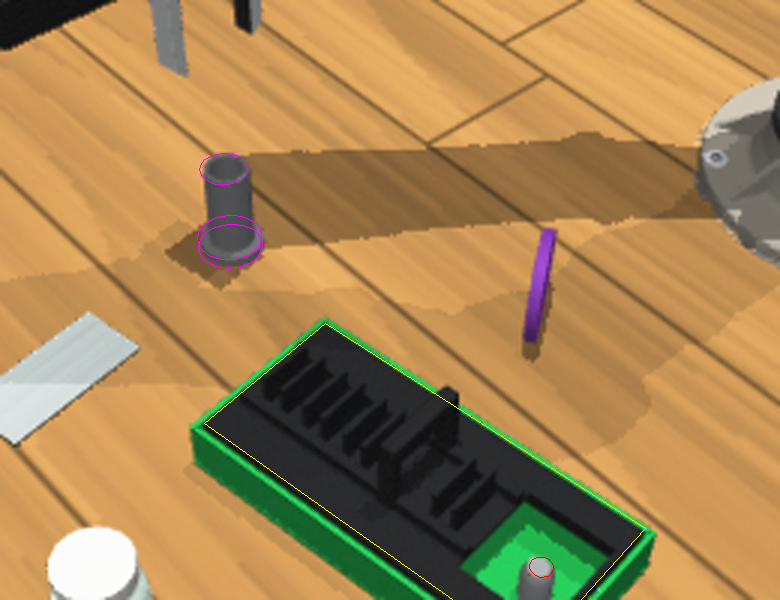

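The carrier is home with the spigot visible in its opening at (539,568) in the crop. The filler outline fits to within about 1 mm, so I'll grasp it.

```bash
python3 -m crank '[[0,0,3,0,0,0,0.3],[0,0,6,0,0,0,0.3],[0,0,9,0,0,0,0.3],[0,0,12,0,0,0,0.3],[0,0,14,0,0,0,0.3],[0,0,14.8,0,0,0,0.3],[0,0,14.8,0,0,0,0.3],[0,0,14.8,0,0,0,1],[0,0,14.8,0,0,0,1],[0,0,14.8,0,0,0,1],[0,0,14.8,0,0,0,1],[0,0,14.8,0,0,0,1],[0,0,14.8,0,0,0,1],[0,0,14.8,0,0,0,1]]' 30
python3 -m crank '[[0,0,-1,0,0,0,1],[0,0,-3,0,0,0,1],[0,0,-6,0,0,0,1],[0,0,-9,0,0,0,1],[0,0,-12,0,0,0,1],[0,0,-14,0,0,0,1],[0,0,-14,0,0,0,1]]'
python3 -c "
from h import *
print(delta(pose(*TR,[.107,0,.19])[0],[np.pi,0,np.radians(98.5)]))"
```

```text
t: 35.03
position: [0.4788, -0.2938, 0.0528]
eef_rot: [3.14, 0.0, 1.72]
contact_force: [-1.1, -0.2, 9.2]
grip_width: 0.0384
t: 35.62
position: [0.4798, -0.2947, 0.1966]
eef_rot: [3.136, 0.002, 1.719]
contact_force: [0.5, -0.3, -0.5]
grip_width: 0.0383
(array([40.5 , 11.15,  0.63]), array([0.005, 0.002, 0.   ]))
```

```bash
python3 -m crank '[[10,2.8,-1,0,0,0,1],[40.5,11.15,-1,0,0,0,1],[40.5,11.15,-1,0,0,0,1],[40.5,11.15,-1,0,0,0,1],[40.5,11.15,-1,0,0,0,1],[40.5,11.15,-1,0,0,0,1],[40.5,11.15,-1,0,0,0,1],[40.5,11.15,-1,0,0,0,1],[40.5,11.15,-1,0,0,0,1],[40.5,11.15,-1,0,0,0,1],[40.5,11.15,0,0,0,0,1],[40.5,11.15,3,0,0,0,1],[40.5,11.15,6,0,0,0,1],[40.5,11.15,6,0,0,0,1],[40.5,11.15,6,0,0,0,1],[40.5,11.15,6,0,0,0,1]]'
python3 - <<'E'
from h import *
o=st();p=o["position"]; print(delta(pose(*TR,[.107,0,.06])[0],[np.pi,0,np.radians(98.5)]))
out=[]
for c,(x0,y0,x1,y1) in(("scene",(310,140,440,300)),("top",(190,130,320,290))):
    im=r.camera(c); s=3
    print(c,[(np.round(w(c,d["xyz"]),3).tolist(),round(d["conf"],2)) for d in r.mark_of("filler",c)[:3]])
    big=cv2.resize(im[y0:y1,x0:x1],None,fx=s,fy=s,interpolation=cv2.INTER_CUBIC)
    P=lambda q:((proj(c,q)-[x0,y0]+.5)*s).astype(int); th=np.linspace(0,6.28,30)
    z0=p[2]-.0528
    for z,rad in((z0,.027),(z0+.085,.019)): cv2.polylines(big,[P(np.c_[p[0]+rad*np.cos(th),p[1]+rad*np.sin(th),z+0*th])],True,(255,0,255),1)
    q=pose(*TR,[.107,0,.039])[0]
    cv2.polylines(big,[P(np.c_[q[0]+.008*np.cos(th),q[1]+.008*np.sin(th),.039+0*th])],True,(0,0,255),1)
    out.append(big)
cv2.imwrite("pics/e.png",np.hstack(out))
E
```

```text
t: 36.95
position: [0.529, 0.1232, 0.1332]
eef_rot: [3.141, 0.0, 1.719]
contact_force: [0.9, -0.5, -0.1]
grip_width: 0.0384
(array([-0.1 ,  0.1 ,  7.32]), array([ 0.001,  0.   , -0.   ]))
scene [([0.529, 0.123, 0.082], 0.84)]
top [([0.534, 0.131, 0.076], 0.71)]
```

View pics/e.png

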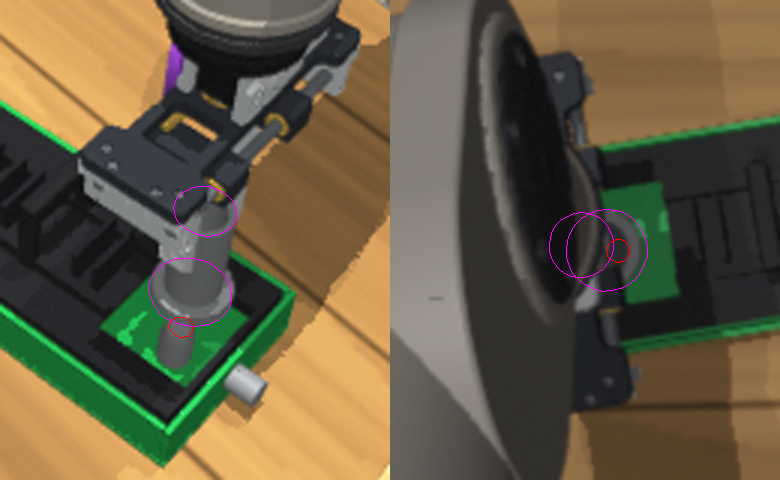

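```bash
python3 -m crank '[[-0.1,0.1,1,0,0,0,1],[-0.1,0.1,2,0,0,0,1],[-0.1,0.1,3,0,0,0,1],[-0.1,0.1,3.5,0,0,0,1],[-0.1,0.1,3.5,0,0,0,1],[-0.1,0.1,3.5,0,0,0,1]]'
python3 -m crank '[[0,0,0.3,0,0,0,1],[0,0,0.6,0,0,0,1],[0,0,0.9,0,0,0,1],[0,0,0.9,0,0,0,1]]'
python3 -m crank '[[0,0,0.3,0,0,0,1],[0,0,0.6,0,0,0,1],[0,0,0.9,0,0,0,1],[0,0,0.9,0,0,0,1]]'
```

```text
t: 37.65
position: [0.5294, 0.1225, 0.0964]
eef_rot: [-3.14, 0.001, 1.72]
contact_force: [0.0, 0.6, -1.2]
grip_width: 0.0381
t: 37.98
position: [0.5294, 0.1227, 0.0875]
eef_rot: [-3.141, 0.0, 1.72]
contact_force: [-0.7, 0.4, -0.6]
grip_width: 0.0385
t: 38.32
position: [0.53, 0.1224, 0.0786]
eef_rot: [3.141, 0.001, 1.719]
contact_force: [3.6, -3.0, -2.5]
grip_width: 0.0384
```

```bash
python3 -m crank '[[-0.05,0.05,0.3,0,0,0,1],[-0.05,0.05,0.6,0,0,0,1],[-0.05,0.05,0.9,0,0,0,1],[-0.05,0.05,0.9,0,0,0,1]]'
python3 -m crank '[[0,0,0.3,0,0,0,1],[0,0,0.6,0,0,0,1],[0,0,0.9,0,0,0,1],[0,0,0.9,0,0,0,1]]'
python3 -m crank '[[0,0,0.15,0,0,0,1],[0,0,0.25,0,0,0,1],[0,0,0.25,0,0,0,1]]'
```

```text
t: 38.65
position: [0.53, 0.1222, 0.0694]
eef_rot: [-3.141, 0.0, 1.72]
contact_force: [1.7, -2.6, -3.4]
grip_width: 0.0382
t: 38.98
position: [0.5301, 0.1222, 0.0604]
eef_rot: [-3.141, 0.0, 1.72]
contact_force: [3.1, -2.6, -2.3]
grip_width: 0.0378
t: 39.23
position: [0.5302, 0.1222, 0.0583]
eef_rot: [-3.141, 0.0, 1.72]
contact_force: [3.3, -2.5, -2.5]
grip_width: 0.0382
```

```bash
python3 -m crank '[[0,0,0.1,0,0,0,1],[0,0,0.2,0,0,0,1],[0,0,0.2,0,0,0,1]]'
```

```text
t: 39.48
position: [0.5301, 0.1218, 0.0575]
eef_rot: [-3.141, -0.0, 1.719]
contact_force: [-6.3, -6.3, 25.5]
grip_width: 0.0383
```

Floor contact at 25 N. I'll release, lift away and check.

```bash
python3 -m crank '[[0,0,-0.05,0,0,0,0.4],[0,0,-0.05,0,0,0,0.4],[0,0,-0.05,0,0,0,0.4],[0,0,-0.05,0,0,0,0.4],[0,0,-0.05,0,0,0,0.4]]'
python3 -m crank '[[0,0,-2,0,0,0,0.4],[0,0,-4,0,0,0,0.4],[0,0,-7,0,0,0,0.4],[0,0,-11,0,0,0,0.3],[0,0,-15,0,0,0,0.3],[0,0,-19,0,0,0,0.3],[0,0,-22,0,0,0,0.3],[0,0,-22,0,0,0,0.3]]'
python3 -m crank '[[-20,0,0,0,0,0,0.3],[-45,0,0,0,0,0,0.3],[-45,0,0,0,0,0,0.3],[-45,0,0,0,0,0,0.3],[-45,0,0,0,0,0,0.3],[-45,0,0,0,0,0,0.3],[-45,0,0,0,0,0,0.3],[-45,0,0,0,0,0,0.3],[-45,0,0,0,0,0,0.3],[-45,0,0,0,0,0,0.3],[-45,0,0,0,0,0,0.3],[-45,0,0,0,0,0,0.3],[-45,0,0,0,0,0,0.3],[-45,0,0,0,0,0,0.3],[-45,0,0,0,0,0,0.3]]'
python3 - <<'E'
from h import *
for c in("top","scene"):
  im=r.camera(c); cv2.imwrite(f"pics/{c}9.png",im)
  for t in["carrier","filler","saucer1","pot","jar","trowel"]:
    print(c,t,[(np.round(w(c,d["xyz"]),3).tolist(),round(d["conf"],2)) for d in r.mark_of(t,c)[:5]])
  if c=="scene":
    s,x0,y0,x1,y1=3,240,140,500,340; big=cv2.resize(im[y0:y1,x0:x1],None,fx=s,fy=s,interpolation=cv2.INTER_CUBIC)
    P=lambda q:((proj(c,q)-[x0,y0]+.5)*s).astype(int); th=np.linspace(0,6.28,40); q=pose(*TR,[.107,0,0])[0]
    cv2.polylines(big,[P(np.c_[q[0]+.019*np.cos(th),q[1]+.019*np.sin(th),.090+0*th])],True,(255,0,255),1)
    cv2.polylines(big,[P(pose(*TR,box(.145,.065,.049)))],True,(0,255,255),1)
    cv2.imwrite("pics/f.png",big)
E
```

```text
t: 39.9
position: [0.53, 0.1225, 0.0568]
eef_rot: [-3.141, -0.0, 1.72]
contact_force: [-0.2, -0.6, 0.1]
grip_width: 0.0562
t: 40.57
position: [0.5325, 0.1228, 0.2829]
eef_rot: [3.134, -0.003, 1.719]
contact_force: [0.4, 0.7, 0.7]
grip_width: 0.0657
t: 41.82
position: [0.5973, -0.3212, 0.2768]
eef_rot: [-3.142, -0.001, 1.721]
contact_force: [0.2, 0.4, 0.2]
grip_width: 0.066
top carrier [([0.547, 0.018, 0.001], 0.78), ([0.477, 0.323, 0.059], 0.56)]
top filler [([0.533, 0.128, 0.002], 0.75), ([0.795, 0.157, 0.002], 0.15)]
top saucer1 [([0.538, 0.337, 0.059], 0.81), ([0.654, 0.284, 0.045], 0.76), ([0.347, -0.061, 0.044], 0.69), ([0.477, 0.322, 0.058], 0.58), ([0.411, 0.31, 0.057], 0.58)]
top pot [([0.795, 0.156, -0.0], 0.87), ([0.478, 0.323, 0.058], 0.45)]
top jar [([0.769, -0.043, 0.0], 0.9)]
top trowel [([0.742, -0.252, -0.002], 0.87), ([0.792, 0.158, -0.001], 0.32)]
scene carrier [([0.544, 0.017, 0.004], 0.72)]
scene filler [([0.529, 0.123, 0.006], 0.86)]
scene saucer1 [([0.417, 0.305, 0.055], 0.94), ([0.476, 0.323, 0.055], 0.6), ([0.654, 0.283, 0.045], 0.56), ([0.343, -0.065, 0.046], 0.56)]
scene pot [([0.797, 0.161, -0.0], 0.96)]
scene jar [([0.771, -0.044, -0.002], 0.87)]
scene trowel [([0.741, -0.251, -0.003], 0.64), ([0.768, -0.047, -0.0], 0.41)]
```

View pics/f.png

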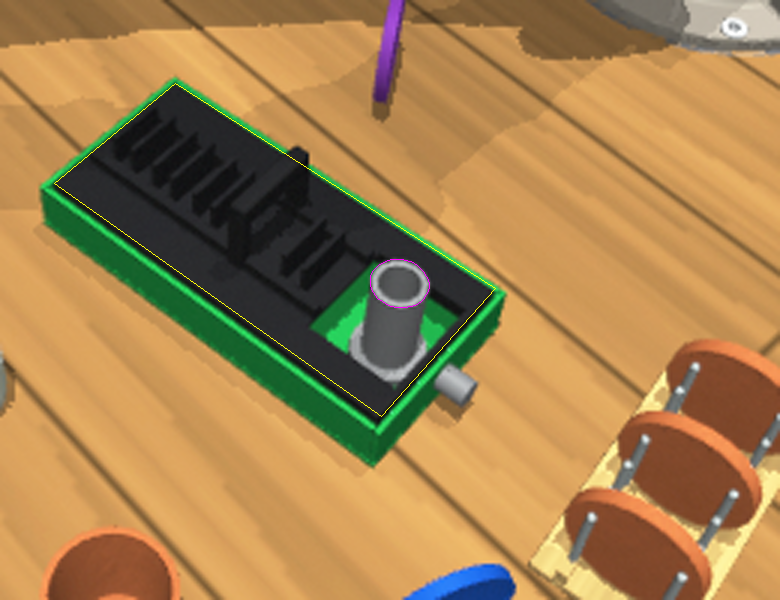

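View pics/top9.png

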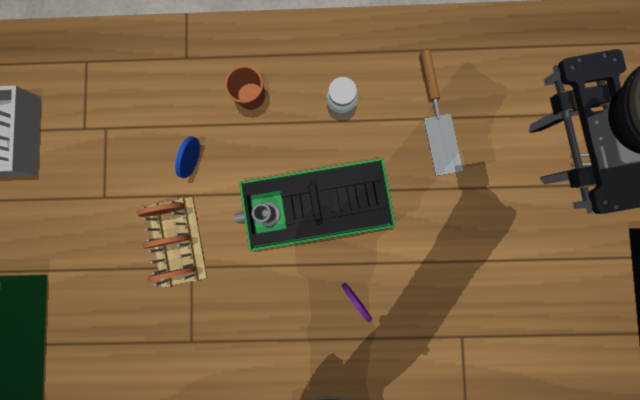

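The tube rim matches the seated model, the carrier is flat and home, and the three saucers stand in the rack. The pot, jar and trowel have not moved, so I'm handing in.

```bash
python3 -c "
from station import r
print(r.close_job())"
```

```text
the job is handed in; nothing more can be done
None
```

The job is done in the order asked and handed in at about 42 s of robot time.

- **Saucers:** Three saucers stood on the carrier (1, 2 and 4). Each is now upright in the tine rack, in the two end gaps and the middle one. The blue and purple discs were left alone.
- **Carrier:** I lifted it clear, turned it half round and lowered it home. Its opening is over the spigot. A short 35 N contact force showed it reaching the tray floor.
- **Filler tube:** It is over the spigot. Floor contact showed as 25 N, and its top rim matches the position expected for a fully seated tube in the scene picture.

In the last pictures the pot, jar and trowel were within a few mm of where they started, and the arm was clear of everything. The scene camera's last detection missed one racked saucer and the top camera placed the tube about 5 mm off. The pictures themselves show all three saucers in the rack and the tube seated. No check failed.

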